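# Seat a row of brass studs with a fingertip

### The arm

A 6-joint arm with a two-finger parallel gripper is mounted at the origin on the work surface. World frame = base frame: x ahead of the robot, y to its left, z up, the work surface at z = 0. Lengths are in mm, angles in rad, forces in N, time in s.
With the tool pointing down it reaches from about 300 to 775 mm from the base axis. Payload 14.6 kg.
Tool frame: the origin (TCP) lies on the centre line of the jaws, within the pads' length; the fingertips stand 19 mm ahead of it and the grasp point (between the pads) is the TCP (bot.tip_reach is the distance from the TCP to the fingertips, in mm); y points along the fingers, x is the direction in which the jaws open and shut, and the axes are right-handed (so a half turn about y gives the same grasp; the last joint's range is limited). The gripper opens to 85 mm and grips with 20 to 120 N. Pads are 22 mm wide; open, the fingers measure 114 mm over their backs; the gripper's body (76 mm by 85 mm) begins 54 mm behind the grasp point. The pads swing forward as they close: fully open they stand 13 mm farther back than shut.
Start: joints at [1.272, 0.3, 1.521, -0, 1.321, -0.067], TCP at [126.349, 535.281, 250.281] pointing down, gripper open.
Joint ranges: [-3.03, 3.03], [-0.79, 2.21], [0.23, 2.52], [-1.04, 4.18], [0, 3.07], [-2.55, 2.55]. Speed limits (rad/s): [2.22, 2.22, 2.57, 3.14, 3.14, 3.14].

### API

Orientations are given as a unit quaternion [w, x, y, z].
In Python, from rig import bot gives the robot as it stands. Calls block until the motion is done:
- bot.move_to(position, orientation): joint-space move of the TCP to a pose.
- bot.servo_line(position, attitude=None, speed=150, until_force=None): straight line of the TCP; attitude=None keeps the orientation; speed is the mean speed in mm/s. With until_force (N) it stops when the force on the tool has changed by that much, and returns True; else False.
- bot.move_joints(angles): joint-space move.
- bot.move_gripper(opening, grip_force=None): finger opening in mm; grip_force is the grip in N (None keeps the last); returns when the fingers have stopped.
- bot.dwell(seconds).
- bot.ik(position, orientation): joint angles nearest the present ones, or None.
- bot.read_state(): the state.
- bot.read_camera(name): name is "side" or "top"; returns a dict with "image" (480x640x3 uint8, blue, green, red), "depth" (480x640 float32, mm along the optical axis (not along the pixel's ray), 0 where there is no reading), "fovy" (degrees; the focal length in pixels is half the picture's height over the tangent of half this angle, whatever the lens; pixels are square), "cx", "cy" (the principal point, pixels), "eye" and "attitude" of the camera in the world. Camera axes: x right, y down, z forward; pixel columns grow to the right and rows downward; lengths in mm; the calibration is good to about 2 mm. A picture is of the moment at which its call begins.
A pose or a line that the arm cannot do raises bot.MotionError and nothing moves.
- bot.finish_job(): hands the job in, once; it reports no verdict.
The state is a dict: "clock": time; "joint_positions": joint angles; "qvel": joint speeds; "effort": joint torques, N m; "ee_pos": TCP position; "tool_rot": TCP orientation; "ft_force": force on the tool from outside, world axes, zero at the start; "moment": the same for the moment, N m; "grip_width": finger opening in mm.
Only numpy, scipy, OpenCV 4.12 (cv2) and the standard library are available. Lean on these libraries where they do the work, as an engineer would, in place of code of your own. Each camera call takes 0.05 s, during which the arm holds its last target. There are 200 camera calls.

### The job

Beginning at the white dot, run a fingertip along the bowed row of five brass studs on the leather panel and press each one fully home in turn. Follow the row in one pass, keeping the fingertips within about 4 cm of the row from the first stud until the last is home. Press gently: do not shift or lift the panel, leave the black studs standing, and leave the other things on the panel and bench where they are; then move clear.

Things in the scene. Friction and masses are not known exactly. Their poses are not given: they have to be found in the camera images.
- panel: Loose stiff panel lying flat at any yaw: brown leather on plywood, 240 x 170 x 22 mm, about 0.85 kg. Origin: centre of its underside; x along the 240 mm side, z up; leather top at z = 22 mm. Bowed row of five brass studs on its +y half, mirror-image row of black studs on its -y half. A flat white dot, 18 mm across, at x = -100, y = 62 mm, marks the start of the brass row.
- brass1_top (a point): Crown of the first brass stud (the one at the white dot): a low round head 18 mm across and 3 mm thick on a stem. The crown stands about 9 mm above the leather at the start, 3 mm when home. Panel frame: x = -88, y = 37 mm.
- brass2_top (a point): Crown of the second brass stud: a low round head 18 mm across and 3 mm thick on a stem. The crown stands about 9 mm above the leather at the start, 3 mm when home. Panel frame: x = -44, y = 56.5 mm.
- brass3_top (a point): Crown of the third brass stud: a low round head 18 mm across and 3 mm thick on a stem. The crown stands about 9 mm above the leather at the start, 3 mm when home. Panel frame: x = 0, y = 63 mm.
- brass4_top (a point): Crown of the fourth brass stud: a low round head 18 mm across and 3 mm thick on a stem. The crown stands about 9 mm above the leather at the start, 3 mm when home. Panel frame: x = 44, y = 56.5 mm.
- brass5_top (a point): Crown of the fifth brass stud: a low round head 18 mm across and 3 mm thick on a stem. The crown stands about 9 mm above the leather at the start, 3 mm when home. Panel frame: x = 88, y = 37 mm.
- brass1 (a joint): How far the first brass stud is pressed in, m: 0 to 0.001 at the start, 0.006 fully home (a hard stop). It slides straight into the panel against a friction of about 3 N and stays where it is left.
- brass2 (a joint): How far the second brass stud is pressed in, m: 0 to 0.001 at the start, 0.006 fully home (a hard stop). It slides straight into the panel against a friction of about 3 N and stays where it is left.
- brass3 (a joint): How far the third brass stud is pressed in, m: 0 to 0.001 at the start, 0.006 fully home (a hard stop). It slides straight into the panel against a friction of about 3 N and stays where it is left.
- brass4 (a joint): How far the fourth brass stud is pressed in, m: 0 to 0.001 at the start, 0.006 fully home (a hard stop). It slides straight into the panel against a friction of about 3 N and stays where it is left.
- brass5 (a joint): How far the fifth brass stud is pressed in, m: 0 to 0.001 at the start, 0.006 fully home (a hard stop). It slides straight into the panel against a friction of about 3 N and stays where it is left.
- black1 (a joint): How far the first black stud (panel frame: x = -88, y = -37 mm) is pressed in, m: 0 at the start; the same shape and friction as the brass ones. To be left standing.
- black2 (a joint): How far the second black stud (panel frame: x = -44, y = -56.5 mm) is pressed in, m: 0 at the start; the same shape and friction as the brass ones. To be left standing.
- black3 (a joint): How far the third black stud (panel frame: x = 0, y = -63 mm) is pressed in, m: 0 at the start; the same shape and friction as the brass ones. To be left standing.
- black4 (a joint): How far the fourth black stud (panel frame: x = 44, y = -56.5 mm) is pressed in, m: 0 at the start; the same shape and friction as the brass ones. To be left standing.
- black5 (a joint): How far the fifth black stud (panel frame: x = 88, y = -37 mm) is pressed in, m: 0 at the start; the same shape and friction as the brass ones. To be left standing.
- spool: White thread spool, 28 mm across, 30 mm tall, standing on the panel between the rows. Loose; leave it alone.
- wax_tin: Small aluminium tin, 34 mm across, 18 mm tall, standing on the panel between the rows. Loose; leave it alone.
- hammer: Hammer with a wooden handle, about 220 mm long, lying on the bench beside the black row. Loose; leave it alone.
- shoe_last: Wooden shoe last, about 170 x 50 x 65 mm, on the bench beside the brass row. Loose; leave it alone.
- stud_jar: Amber jar, 44 mm across, 50 mm tall, on the bench beyond the fifth studs. Loose; leave it alone.
- awl: Awl with a dark wooden handle, about 130 mm long and 22 mm thick, lying on the bench beside the first studs. Loose; leave it alone.

How it is judged (in metres and radians):
On the way, in this order (a step that is already met when the one before it is completed fails the run):
1. the first brass stud is pressed home (at least 4.8 of 6 mm) (value of joint brass1 above 0.0048 m), for 0.1 s.
2. the second brass stud is pressed home (at least 4.8 of 6 mm) (value of joint brass2 above 0.0048 m), for 0.1 s.
3. the third brass stud is pressed home (at least 4.8 of 6 mm) (value of joint brass3 above 0.0048 m), for 0.1 s.
4. the fourth brass stud is pressed home (at least 4.8 of 6 mm) (value of joint brass4 above 0.0048 m), for 0.1 s.
5. the fifth brass stud is pressed home (at least 4.8 of 6 mm) (value of joint brass5 above 0.0048 m), for 0.1 s.
At the end, for the whole second after the job is handed in: All five brass studs are pressed in at least 4.8 of their 6 mm, the black studs by less than 2 mm; the panel lies flat and at rest within 20 mm of its start, and the bystanders within 30 mm of theirs (value of joint each of brass1, brass2, brass3, brass4, brass5 above 0.0048 m and value of joint each of black1, black2, black3, black4, black5 below 0.002 m and distance of panel from where it was at the start of the episode below 0.02 m and linear speed of panel below 0.02 m/s and angle between panel's own z axis and vertical below 0.05 rad and distance of each of spool, wax_tin, hammer, shoe_last, stud_jar, awl from where it was at the start of the episode below 0.03 m); the robot touches nothing.
It fails at once if the fingertips leave the row (grasp point between the fingers over 90 mm from every brass stud) between seating the first stud and seating the last (value of joint brass1 above 0.0048 m and not (value of joint brass5 above 0.0048 m) and distance between the grasp point and brass1_top above 0.09 m and distance between the grasp point and brass2_top above 0.09 m and distance between the grasp point and brass3_top above 0.09 m and distance between the grasp point and brass4_top above 0.09 m and distance between the grasp point and brass5_top above 0.09 m).
It fails at once if a black stud is pressed in by 2 mm or more (value of joint any of black1, black2, black3, black4, black5 above 0.002 m).
It fails at once if the panel is shifted by more than 20 mm, tipped or lifted (distance of panel from where it was at the start of the episode above 0.02 m or angle between panel's own z axis and vertical above 0.08 rad or height (world z) of panel above 0.008 m).
It fails at once if the panel or its studs are pressed with more than 40 N (contact force between the fingers and panel above 40 N).
It fails at once if a bystander is moved by more than 30 mm or lifted by 20 mm (distance of any of spool, wax_tin, hammer, shoe_last, stud_jar, awl from where it was at the start of the episode above 0.03 m or height (world z) of any of spool, wax_tin above 0.042 m or height (world z) of any of hammer, shoe_last, stud_jar, awl above 0.02 m).
It also fails if it takes over 51 s, if anything falls off the work surface, if the arm or the gripper's body presses on something with over 40 N, if the wrist force passes 120 N, or if a joint passes its speed limit or range.

## Working session

There is one attempt and no reset: what is moved stays moved. The work goes in short steps, each a Python script; the robot and the scene stay as the last script left them, time stands still between calls to the robot, and variables do not carry over. Pictures are saved under pics/ and viewed, about 8 in all and at most 12, crops included, and the job is handed in when it is done.

```bash
ls; mkdir -p pics; python3 - <<'E'
from rig import bot
import cv2,numpy as np
s=bot.read_state();print(s['clock'],s['ee_pos'],s['tool_rot'],s['ft_force'],s['grip_width'],bot.tip_reach)
for n in('top','side'):
    c=bot.read_camera(n);cv2.imwrite(f'pics/{n}1.png',c['image']);np.savez(f'{n}1.npz',**c)
    print(n,c['fovy'],c['cx'],c['cy'],c['eye'],c['attitude'])
E
```

```text
pics
0.0 [126.29633853 535.0774316  249.71509185] [-0.5542317   0.55471308  0.43847181 -0.43916181] [ 1.04836756 -0.47923239  0.63592154] 85.41552543786557 19.0
top 54.59742230021408 310.5272231780363 234.77183284517838 [541.13425943  73.76226385 794.91820165] [-0.01001683 -0.70112073  0.71261483 -0.02257204]
side 44.81265590787039 313.45404322833616 229.0306521648179 [ 308.60545204 -553.34588609  516.27129745] [-0.45686202  0.86596475 -0.18447114  0.08574693]
```

View pics/top1.png

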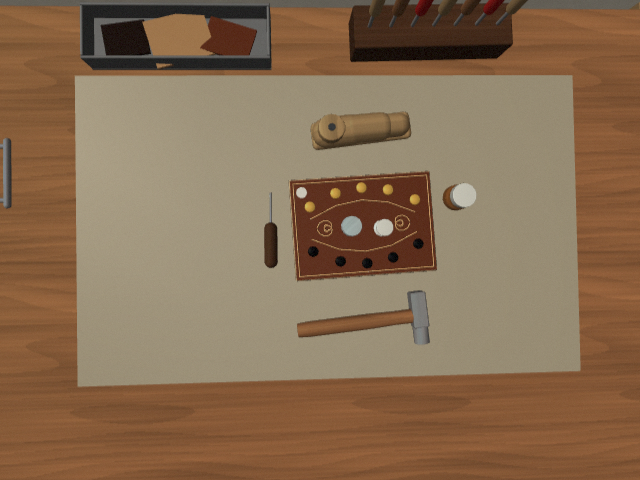

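View pics/side1.png

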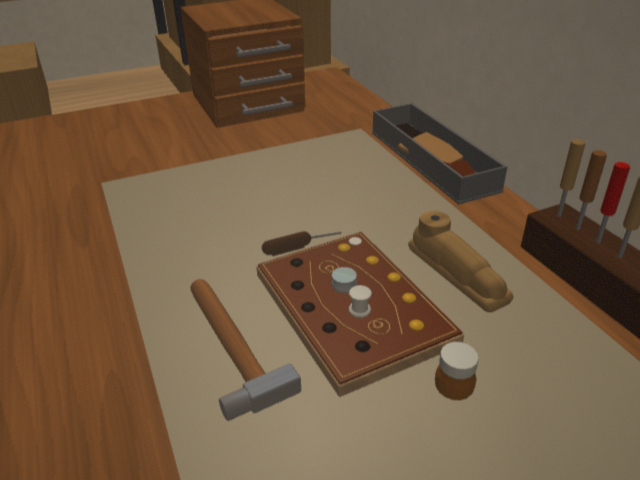

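Top view: brass studs are at about (310,207), (335,193), (361,187), (388,189), (415,199), with the dot at (301,192) and the black row below. The spool (383,227) and tin (351,226) stand between the rows. The side view agrees. Next I locate the studs in both views.

```bash
cat > loc.py <<'E'
import cv2,numpy as np
from scipy.spatial.transform import Rotation as R
P=np.array([[-88,37],[-44,56.5],[0,63],[44,56.5],[88,37]],float)
def ray(c,uv,z):
    f=240/np.tan(np.radians(float(c['fovy']))/2)
    d=np.array([(uv[0]-c['cx'])/f,(uv[1]-c['cy'])/f,1.])
    d=R.from_quat(np.array(c['attitude']),scalar_first=True).apply(d)
    e=np.array(c['eye']);return e+d*(z-e[2])/d[2]
def blobs(m,lo,hi):
    n,_,st,ce=cv2.connectedComponentsWithStats(m.astype(np.uint8))
    return [(ce[i],st[i,4]) for i in range(1,n) if lo<st[i,4]<hi]
def brass(c,box):
    x0,y0,x1,y1=box;h=cv2.cvtColor(c['image'],cv2.COLOR_BGR2HSV)
    m=cv2.inRange(h,(16,150,110),(30,255,255))>0
    k=np.zeros_like(m);k[y0:y1,x0:x1]=1
    return blobs(m&k,20,400)
def black(c,box):
    x0,y0,x1,y1=box
    m=c['image'].max(2)<35;k=np.zeros_like(m);k[y0:y1,x0:x1]=1
    return blobs(m&k,20,400)
def fit(P,Q):
    a,b=P-P.mean(0),Q-Q.mean(0);t=np.arctan2((a[:,0]*b[:,1]-a[:,1]*b[:,0]).sum(),(a*b).sum())
    A=np.array([[np.cos(t),-np.sin(t)],[np.sin(t),np.cos(t)]]);o=Q.mean(0)-A@P.mean(0)
    return t,A,o,np.linalg.norm(P@A.T+o-Q,axis=1)
E
cat > m.py <<'E'
from loc import *
for n,bb,kb in(('top',(293,175,432,215),(300,235,428,272)),('side',(330,238,440,345),(270,255,380,360))):
    c=np.load(n+'1.npz')
    key=(lambda b:b[0][0]) if n=='top' else (lambda b:b[0][1])
    B=sorted(brass(c,bb),key=key);K=sorted(black(c,kb),key=key)
    print(n,len(B),len(K),[(b[0].round(1).tolist(),int(b[1])) for b in B+K])
    QB=np.array([ray(c,b[0],30)[:2] for b in B]);QK=np.array([ray(c,b[0],30.5)[:2] for b in K])
    if len(QB)!=5: continue
    t,A,o,r=fit(P,QB);print('brass yaw',t,o,r.round(1));print(QB.round(1).tolist())
    if len(QK)==5:
        t,A,o,r=fit(np.vstack([P,P*[1,-1]]),np.vstack([QB,QK]));print('all yaw',t,o,r.round(1))
    print('studs',(P@A.T+o).round(1).tolist())
c=np.load('top1.npz')
for w in((352,226),(384,227),(345,130),(368,127),(400,120),(460,197),(350,205)):
    z=float(c['eye'][2])-c['depth'][w[1],w[0]];print(w,round(z,1),ray(c,w,z).round(0))
E
python3 m.py
```

```text
top 5 5 [([309.7, 206.6], 84), ([335.1, 193.0], 85), ([361.0, 187.2], 88), ([387.4, 189.2], 89), ([414.3, 199.0], 88), ([312.7, 251.2], 77), ([340.2, 260.9], 76), ([366.8, 262.9], 72), ([392.7, 256.9], 75), ([417.8, 243.3], 76)]
brass yaw -1.5115383613331033 [569.17683429 -50.51491067] [0.5 0.2 0.1 0.3 0.4]
[[601.0, 39.0], [623.0, -3.5], [632.1, -46.7], [628.2, -90.8], [611.3, -135.7]]
all yaw -1.5133870208305316 [569.28606026 -50.35288922] [0.7 0.4 0.1 0.2 0.3 0.1 0.3 0.1 0.3 0.4]
studs [[601.2, 39.6], [623.2, -3.2], [632.2, -46.7], [628.2, -91.0], [611.3, -136.1]]
side 5 0 [([343.6, 246.9], 79), ([371.9, 259.6], 85), ([393.7, 276.3], 102), ([408.6, 297.2], 110), ([416.0, 324.2], 128)]
brass yaw -1.5122405091153817 [569.20051277 -51.03440671] [0.5 0.2 0.3 0.5 0.4]
[[600.9, 38.5], [623.2, -3.9], [632.0, -47.6], [628.2, -91.1], [611.2, -136.4]]
studs [[601.0, 39.0], [623.0, -3.8], [632.1, -47.3], [628.2, -91.7], [611.3, -136.7]]
(352, 226) 35.6 [568. -30.  36.]
(384, 227) 45.2 [565. -81.  45.]
(345, 130) 44.9 [724. -20.  45.]
(368, 127) 43.1 [729. -58.  43.]
(400, 120) 28.4 [ 744. -115.   28.]
(460, 197) 35.8 [ 613. -211.   36.]
(350, 205) 15.6 [604. -30.  16.]
```

The two views agree within 1 mm, with residuals below 0.7 mm and yaw at −1.513. I'll close the gripper, go above stud 1 and press it with a force-guarded line, taking y as the approach axis.

```bash
cat > act.py <<'E'
from rig import bot
from loc import *
S=np.array([[601.1,39.3],[623.1,-3.5],[632.1,-47.0],[628.2,-91.3],[611.3,-136.4]])
def down(a):  # tool y down, jaw axis x at world angle a
    x=np.array([np.cos(a),np.sin(a),0]);y=np.array([0,0,-1.])
    return R.from_matrix(np.c_[x,y,np.cross(x,y)]).as_quat(scalar_first=True)
def st(tag):
    s=bot.read_state();print(tag,round(s['clock'],2),np.round(s['ee_pos'],1),np.round(s['ft_force'],1))
def press(i):
    x,y=S[i]
    hit=bot.servo_line([x,y,38.0],speed=12,until_force=12);st(f'press{i+1} {hit}')
    bot.dwell(0.2);st('  hold')
E
python3 - <<'E'
from act import *
s=bot.read_state()
print(R.from_quat(s['tool_rot'],scalar_first=True).as_matrix().round(2))
best=None
for a in(-np.pi/2,np.pi/2,0,np.pi):
    j=bot.ik([*S[2],60],down(a));print(round(a,2),None if j is None else np.round(j,2))
    if j is not None and(best is None or abs(j[5])<best[0]):best=(abs(j[5]),a)
a=best[1];print('a',a)
bot.move_gripper(0)
bot.move_to([*S[0],110],down(a));st('above')
bot.servo_line([*S[0],56],speed=80);st('near')
press(0)
c=bot.read_camera('side');cv2.imwrite('pics/side2.png',c['image'])
E
```

```text
[[ 0.23 -0.   -0.97]
 [ 0.97 -0.    0.23]
 [-0.   -1.    0.  ]]
-1.57 [-0.13  0.69  1.42 -0.    1.04  1.44]
1.57 [-0.13  0.69  1.42 -0.    1.04 -1.7 ]
0 [-0.13  0.69  1.42 -0.    1.04 -0.13]
3.14 None
a 0
above 3.35 [601.1  40.1 110.2] [-0.1  0.6  0.3]
near 4.17 [601.4  39.3  56.4] [ 0.1 -0.4  0.3]
press1 True 5.19 [601.2  39.3  43.9] [-1.8 -0.9  8.3]
  hold 5.39 [601.2  39.3  43.9] [-2.2  0.6  8.5]
```

View pics/side2.png

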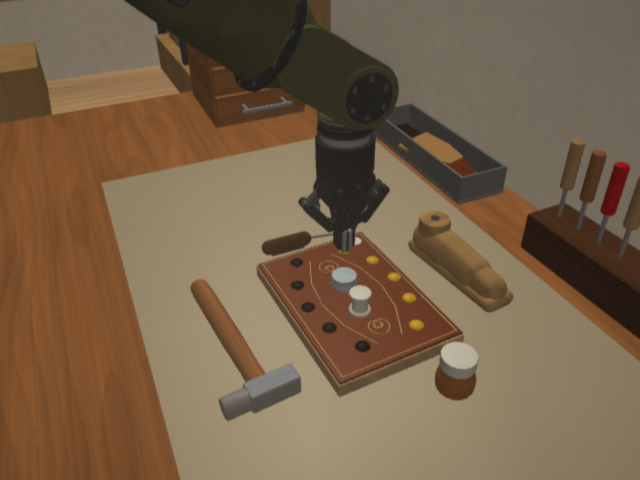

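The side picture shows the closed fingertips on stud 1 (345,247). The tip is at z 24.9, the expected home height of 25, and the panel hasn't moved. I'll press the other four.

```bash
python3 - <<'E'
from act import *
for i in range(1,5):
    bot.servo_line([*S[i-1],56],speed=60)
    bot.servo_line([*S[i],56],speed=60)
    for k in range(3):
        press(i)
        if bot.read_state()['ee_pos'][2]<44.5: break
    else: raise SystemExit('not home')
E
```

```text
press2 True 7.77 [623.2  -3.5  43.9] [-3.2 -0.3  7.8]
  hold 7.97 [623.2  -3.5  43.9] [-3.  -0.6  8.1]
press3 True 10.23 [632.2 -47.   43.9] [-2.2  0.1  7.5]
  hold 10.43 [632.2 -47.   43.9] [-3.3  1.2  7.9]
press4 True 12.7 [628.3 -91.3  43.9] [-2.3  1.   7.8]
  hold 12.9 [628.3 -91.3  43.9] [-3.2  0.2  7.7]
press5 True 15.22 [ 611.4 -136.4   43.9] [-3.2  1.1  7.3]
  hold 15.43 [ 611.4 -136.4   43.9] [-2.5  0.5  8.5]
```

All five stopped at the home height. I'll lift straight up, move clear and check.

```bash
python3 - <<'E'
from act import *
bot.servo_line([*S[4],200],speed=120)
bot.move_joints([1.272,0.3,1.521,0,1.321,-0.067]);st('clear')
for n in('top','side'):
    c=bot.read_camera(n);cv2.imwrite(f'pics/{n}3.png',c['image'])
    old=np.load(n+'1.npz')
    B=brass(c,(293,175,432,215) if n=='top' else (330,238,440,350))
    B=sorted(B,key=lambda b:b[0][0 if n=='top' else 1])
    print(n,len(B),(np.array([b[0] for b in B])).round(1).tolist())
    if len(B)==5:
        for z in(25,30):
            t,A,o,r=fit(P,np.array([ray(c,b[0],z)[:2] for b in B]));print(z,t,o,r.round(1))
    if n=='top':
        K=sorted(black(c,(300,235,428,272)),key=lambda b:b[0][0]);print([b[0].round(1).tolist() for b in K])
    d=cv2.absdiff(c['image'],old['image']).max(2)>40;print('changed px',[(b[0].round().tolist(),int(b[1])) for b in blobs(d,6,1e6)])
im=lambda n:cv2.resize(cv2.imread(f'pics/{n}3.png'),(400,300))
c=cv2.imread('pics/side3.png')[200:400,190:520];cv2.imwrite('pics/crop3.png',cv2.resize(c,None,fx=2.4,fy=2.4))
E
```

```text
clear 19.8 [127.1 535.1 250.2] [-0.2  0.3  0.8]
top 5 [[309.6, 206.8], [334.7, 193.2], [360.6, 187.5], [386.6, 189.6], [413.4, 199.5]]
25 -1.5138112232018073 [569.10963144 -50.30862355] [0.7 0.1 0.1 0.4 0.5]
30 -1.5138112232018073 [568.60377113 -49.52137646] [1.3 0.4 0.1 0.7 1. ]
[[312.7, 251.2], [340.4, 260.9], [366.8, 262.9], [392.7, 257.0], [417.8, 243.3]]
changed px [([391.0, 188.0], 7), ([383.0, 191.0], 7), ([417.0, 197.0], 11), ([410.0, 200.0], 10)]
side 5 [[343.6, 249.7], [371.8, 262.7], [393.4, 279.4], [408.4, 300.7], [415.8, 327.8]]
25 -1.5144879540597427 [568.95853246 -51.33623584] [0.1 0.2 0.1 0.1 0. ]
30 -1.5144879540597431 [565.80066595 -56.47416659] [0.9 0.6 0.2 0.5 0.9]
changed px [([344.0, 245.0], 26), ([343.0, 251.0], 24), ([372.0, 258.0], 28), ([371.0, 264.0], 32), ([394.0, 274.0], 32), ([393.0, 281.0], 32), ([409.0, 295.0], 44), ([408.0, 302.0], 42), ([416.0, 322.0], 39), ([415.0, 330.0], 43)]
```

View pics/crop3.png

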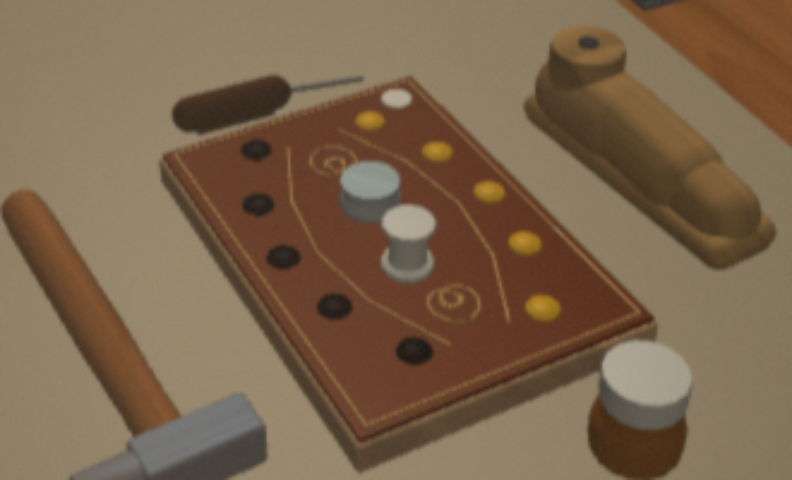

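The crop shows all five brass studs, from (370,120) to (543,307), sitting low, with the black studs standing. The only pixels that changed are at the brass studs. They now fit z = 25 to within 0.2 mm in the side view, so I'm handing in.

```bash
python3 -c "
from rig import bot
bot.finish_job()"
```

```text
the job is handed in; nothing more can be done
```

I pressed the five brass studs in order from the white dot in one pass, using the closed fingertips. Then I lifted straight up, moved clear and handed the job in. The arm was clear at 19.8 s of the 51 s allowed; `finish_job` reports no verdict.

**Studs:** each press stopped on a 12 N force guard, reading about 8 N upward. All five ended with the fingertip at z ≈ 24.9 mm, against an expected home height of 25 mm.

**Final pictures:** the brass crowns fit the home height, to within 0.1–0.2 mm in the side view and 0.7 mm in the top view. The panel's measured position and yaw moved by less than 0.5 mm and 0.003 rad. The black studs and the other objects showed no visible change; the only changed pixels were at the brass studs.

**Disagreements:** the top and side views differ by about 1 mm in the panel's y position, within the stated 2 mm calibration error. My rough top-camera height check was about 6 mm off on the leather because it ignored camera tilt; I did not use it to place the presses. No check failed.

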